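# Weigh down two glued repair patches

### The arm

A 6-joint arm with a two-finger parallel gripper is mounted at the origin on the work surface. World frame = base frame: x ahead of the robot, y to its left, z up, the work surface at z = 0. Lengths are in mm, angles in rad, forces in N, time in s.
With the tool pointing down it reaches from about 350 to 975 mm from the base axis. Payload 7.1 kg.
Tool frame: the origin (TCP) lies at the very end of the fingers, on their centre line; the grasp point (between the pads) lies 19 mm behind it; x points along the fingers, y is the direction in which the jaws open and shut, and the axes are right-handed (so a half turn about x gives the same grasp; the last joint's range is limited). The gripper opens to 88 mm and grips with 3 to 60 N. Pads are 20 mm wide; open, the fingers measure 115 mm over their backs; the gripper's body (75 mm by 178 mm) begins 61 mm behind the grasp point.
Start: joints at [1.216, 0.423, 1.63, -0, 1.089, -0.019], TCP at [205.921, 590.086, 222.675] pointing down, gripper open.
Joint ranges: [-3, 3], [-0.9, 2.11], [0.09, 2.58], [-1.31, 4.45], [0.11, 2.69], [-2.54, 2.54]. Speed limits (rad/s): [2.39, 2.39, 3.01, 3.14, 3.14, 3.14].

### API

Orientations are given as a rotation vector (axis times angle).
In Python, from workcell import ctrl gives the robot as it stands. The module is installed in compiled form; this text tells all that it offers.
- The arm moves only by the tool carry_out, never from a script. Its argument "commands" is a list of rows, each a list of 6 numbers: the shift along the tool's x, y, z in m, then the turn, a rotation vector about the tool's x, y, z in degrees. In form: [[tx, ty, tz, rx, ry, rz], ...]. A call has 1 to 8 rows; each row shifts and turns the pose as measured when the row begins, along the tool's axes as they then stand; what a row does not reach is not made up. A row lasts 1/8 s, in which the tool goes at most 62.5 mm and 10.7 degrees, less where a joint would pass 70% of its speed; a pose out of reach is approached as far as the arm can. A call with a gripper value outside its range is refused whole. "grip" is the closure, from 0 (fully open) to 1 (shut), set as the call begins (left out, the last holds). The fingers move at their own pace and stop on an object; the grip force is fixed at half the most. Time passes only in rows, so rows that do not move let the fingers close. It gives the time, the measured TCP pose, the force and the opening at its end, in the units of the state.
- ctrl.get_obs(): the state, without advancing time (a new reading comes with each control period).
- ctrl.get_image(name): name is "scene" or "top" or "wrist"; returns a dict with "pixels" (480x640x3 uint8, blue, green, red), "intrinsics" (3x3 intrinsics, pixels), "rvec" (rotation vector, rad) and "tvec" (3), from world to camera coordinates, as OpenCV has them. Camera axes: x right, y down, z forward; pixel columns grow to the right and rows downward; lengths in mm; the calibration is good to about 2 mm. A picture is of the moment at which its call begins. There is no depth.
- ctrl.close_job(): hands the job in, once; it reports no verdict.
The state is a dict: "t": time; "qpos": joint angles; "qvel": joint speeds; "joint_torque": joint torques, N m; "ee_pos": TCP position; "orientation": TCP orientation; "ft_force": force on the tool from outside, world axes, zero at the start; "moment": the same for the moment, N m; "width": finger opening in mm.
Only numpy, scipy, OpenCV 4.12 (cv2) and the standard library are available. Lean on these libraries where they do the work, as an engineer would, in place of code of your own. Each camera call takes 0.05 s, during which the arm holds its last target. There are 200 camera calls.

### The job

The patches on the two carbon-fibre panels have just been glued and need pressing while they set: lay the square aluminium plate squarely over the square patch and the round aluminium plate over the round patch, each centred and flat, then stand the large stemmed steel weight upright in the middle of the square plate and the small one in the middle of the round plate. Set each piece down gently, without dropping it, and leave the steel block, the roll of tape, the aluminium strip and the phone where they are.

Things in the scene. Friction and masses are not known exactly. Their poses are not given: they have to be found in the camera images.
- panel_square: carbon-fibre test panel, a black slab 120 x 120 x 10 mm fixed to the bench, with a pale square glass-fibre patch 64 x 64 mm, 2 mm high, centred on its top with its sides parallel to the panel's. Origin: centre of the panel's underside, on the bench; x and y along its sides, z up. The patch's upper face is 12 mm above the origin.
- panel_round: the same black 120 x 120 x 10 mm fixed panel, but with a pale round patch 56 mm across, 2 mm high, centred on its top. Origin: centre of the panel's underside, on the bench; z up. The patch's upper face is 12 mm above the origin.
- plate_square: pressing plate: loose square of bare aluminium, 64 x 64 x 12 mm, about 0.13 kg, lying flat. Origin: centre of its underside; x and y along its sides, z up.
- plate_round: pressing plate: loose round disc of bare aluminium, 56 mm across, 12 mm thick, about 0.09 kg, lying flat. Origin: centre of its underside; z up.
- weight_large: the large weight: turned steel, a disc 54 mm across and 26 mm high with an upright round stem 24 mm across and 36 mm long on its centre (62 mm high overall), about 0.58 kg. Origin: centre of its underside; z up along the stem.
- weight_small: the small weight: turned steel, a disc 36 mm across and 26 mm high with the same upright stem, 24 mm across and 36 mm long (62 mm high overall), about 0.33 kg. Origin: centre of its underside; z up along the stem.
- block: bystander: loose plain steel block 50 x 50 x 36 mm without a stem, with five dark drilled holes in its top, 0.6 kg. Origin: centre of its underside. Not to be moved.
- tape: bystander: loose pale roll of tape lying flat, a ring 84 mm across outside, 60 mm inside, 24 mm high. Origin: centre of its underside. Not to be moved.
- strip: bystander: loose aluminium strip 110 x 25 x 12 mm lying flat at the left, its length along its x axis. Origin: centre of its underside. Not to be moved.
- phone: bystander: loose dark phone 148 x 72 x 8 mm lying flat at the right, its length along its x axis. Origin: centre of its underside. Not to be moved.
Things that resemble listed ones, but are neither listed nor needed, are in the scene too. What is shaped like the plate_round but orange is not meant.

How it is judged (in metres and radians):
At the end, for the whole second after the job is handed in: Plates flat on the patch of their shape, within 10 mm of centre, square one within 0.2 rad of square; large weight upright on the square plate, small on the round, within 12 mm of centre; all released and at rest; block, tape, strip and phone within 30 mm of their starts (horizontal distance between plate_square and panel_square below 0.01 m and z of plate_square in the frame of panel_square between 0.009 and 0.015 m and angle between each of plate_square, plate_round, weight_large, weight_small's own z axis and vertical below 0.06 rad and horizontal distance between plate_round and panel_round below 0.01 m and z of plate_round in the frame of panel_round between 0.009 and 0.015 m and (angle between the x axis of plate_square and the x axis of panel_square, either way round below 0.2 rad or angle between the x axis of plate_square and the y axis of panel_square, either way round below 0.2 rad) and horizontal distance between weight_large and plate_square below 0.012 m and z of weight_large in the frame of plate_square between 0.009 and 0.015 m and horizontal distance between weight_small and plate_round below 0.012 m and z of weight_small in the frame of plate_round between 0.009 and 0.015 m and linear speed of each of plate_square, plate_round, weight_large, weight_small below 0.01 m/s and angular speed of each of plate_square, plate_round, weight_large, weight_small below 0.1 rad/s and distance of each of block, tape, strip, phone from where it was at the start of the episode below 0.03 m); the robot touches nothing.
It fails at once if the block, tape, strip or phone is moved more than 30 mm from its place (distance of any of block, tape, strip, phone from where it was at the start of the episode above 0.03 m).
It fails at once if the plate square is dropped: nothing touches it while its underside is more than 45 mm above the bench (height (world z) of plate_square above 0.045 m and contact force between plate_square and anything else below 0.001 N).
It fails at once if the plate round is dropped: nothing touches it while its underside is more than 45 mm above the bench (height (world z) of plate_round above 0.045 m and contact force between plate_round and anything else below 0.001 N).
It fails at once if the weight large is dropped: nothing touches it while its underside is more than 60 mm above the bench (height (world z) of weight_large above 0.06 m and contact force between weight_large and anything else below 0.001 N).
It fails at once if the weight small is dropped: nothing touches it while its underside is more than 60 mm above the bench (height (world z) of weight_small above 0.06 m and contact force between weight_small and anything else below 0.001 N).
It also fails if it takes over 106 s, if anything falls off the work surface, if the arm or the gripper's body presses on something with over 40 N, if the wrist force passes 120 N, or if a joint passes its speed limit or range.

## Working session

There is one attempt and no reset: what is moved stays moved. The work goes in short steps, Python scripts to look and compute and a tool call to move; the robot and the scene stay as the last step left them, time stands still between calls to the robot, and variables do not carry over. Pictures are saved under pics/ and viewed, about 12 in all and at most 16, crops included, and the job is handed in when it is done.

Besides the shell and the picture viewer there is one more tool, called after "Emit:" as name(argument=value, ...) on one line, values as JSON. carry_out: Moves the arm, as the interface text tells. Its arguments: {"type":"object","properties":{"commands":{"type":"array"},"grip":{"type":"number"}},"required":["commands"]}

```bash
mkdir -p pics; python3 - <<'E'
from workcell import ctrl
import cv2
o=ctrl.get_obs(); print(o)
for n in("scene","top"):
    d=ctrl.get_image(n); cv2.imwrite(f"pics/{n}0.png",d["pixels"]); print(n,d["intrinsics"],d["rvec"],d["tvec"])
E
```

```text
{'t': 0.0, 'qpos': array([ 1.21598270e+00,  4.23811643e-01,  1.63069593e+00, -3.46605602e-06,
        1.08859831e+00, -1.89846971e-02]), 'qvel': array([-0.00039261, -0.00190362, -0.0011535 , -0.00061632, -0.00057318,
       -0.00023453]), 'joint_torque': array([ 1.23993133e-03, -5.44632661e+01, -2.73662657e+01,  6.45179185e-02,
        2.28802644e-02, -1.31044276e-04]), 'ee_pos': array([205.74292724, 589.57197603, 221.91759866]), 'orientation': array([ 0.26237124,  1.55496176, -0.26471683]), 'ft_force': array([-0.25535781,  0.80193638,  0.07650435]), 'moment': array([-0.02375687, -0.08405737, -0.02749673]), 'width': 87.78992757951889}
scene [[493.58416052   0.         321.57016835]
 [  0.         493.58416052 243.09395394]
 [  0.           0.           1.        ]] [ 1.32382227  1.92853389 -1.09462798] [ 163.30445329 -171.04103154 1511.67374747]
top [[469.31065519   0.         320.18191552]
 [  0.         469.31065519 236.12215089]
 [  0.           0.           1.        ]] [ 2.1737447  -2.13621909  0.16107209] [-22.80092215 429.16720404 989.99726389]
```

View pics/top0.png

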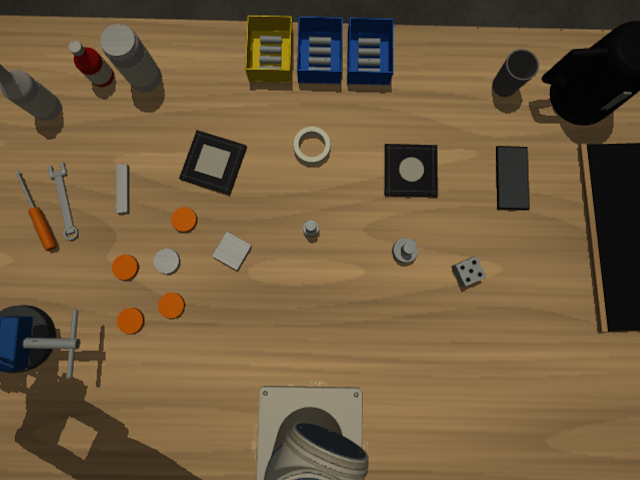

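View pics/scene0.png

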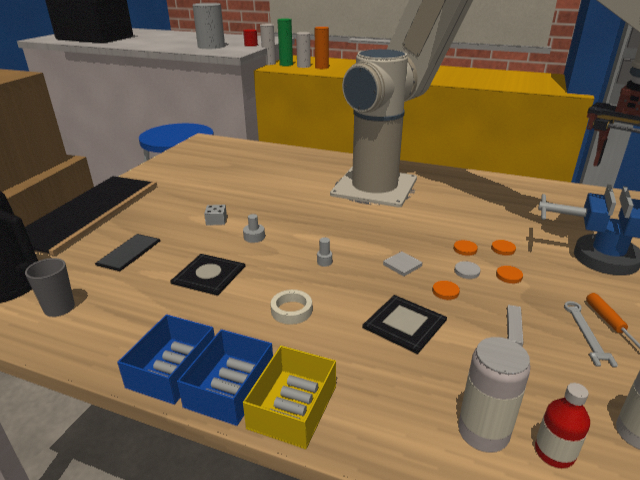

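```bash
cat > h.py <<'E'
from workcell import ctrl
import cv2, numpy as np
from scipy.spatial.transform import Rotation as R
def ray(d,px,z):
    """pixel(s) -> world points on plane z"""
    px=np.atleast_2d(np.float64(px)); Rm=cv2.Rodrigues(np.float64(d["rvec"]))[0]; t=np.float64(d["tvec"]).ravel()
    c=-Rm.T@t; v=np.c_[px,np.ones(len(px))]@np.linalg.inv(d["intrinsics"]).T@Rm
    return c+v*((z-c[2])/v[:,2])[:,None]
def proj(d,p):
    return cv2.projectPoints(np.float64(p).reshape(-1,3),np.float64(d["rvec"]),np.float64(d["tvec"]),d["intrinsics"],None)[0].reshape(-1,2)
def blobs(d,z,amin=60,amax=1e5,lo=(0,0,85),hi=(179,70,255)):
    hsv=cv2.cvtColor(d["pixels"],cv2.COLOR_BGR2HSV); m=cv2.inRange(hsv,lo,hi)
    cs,_=cv2.findContours(m,cv2.RETR_EXTERNAL,cv2.CHAIN_APPROX_NONE); out=[]
    for c in cs:
        a=cv2.contourArea(c)
        if amin<a<amax:
            M=cv2.moments(c); u=np.array([M["m10"],M["m01"]])/M["m00"]
            w=ray(d,c.reshape(-1,2),z)[:,:2].astype(np.float32)
            out.append((u,a,cv2.minAreaRect(w),cv2.minEnclosingCircle(w),c))
    return out
def goto(x,y,z,yaw=None):
    """shift in tool axes (m) and turn about tool x (deg) for TCP target; yaw = world direction of the jaw axis, deg mod 180"""
    o=ctrl.get_obs(); T=R.from_rotvec(o["orientation"]); A=T.as_matrix()
    xa=np.array([0,0,-1.])
    if yaw is None: ya=A[:,1]*[1,1,0]
    else:
        ya=np.array([np.cos(np.radians(yaw)),np.sin(np.radians(yaw)),0])
        if ya@A[:,1]<0: ya=-ya
    ya/=np.linalg.norm(ya); B=np.c_[xa,ya,np.cross(xa,ya)]
    rv=np.degrees((T.inv()*R.from_matrix(B)).as_rotvec())
    s=A.T@(np.array([x,y,z])-o["ee_pos"])/1000
    print("t",o["t"],"pos",o["ee_pos"].round(1),"jawyaw",np.degrees(np.arctan2(A[1,1],A[0,1])).round(1),"q6",o["qpos"][5].round(2),"w",round(o["width"],1),"| shift",s.round(4),"turn",rv.round(2))
E
python3 - <<'E'
from h import *
d=ctrl.get_image("top")
Rm=cv2.Rodrigues(d["rvec"])[0]; print("cam",-Rm.T@d["tvec"])
for u,a,r,c,_ in blobs(d,12): print(u.round(1),a,"rect",np.round(r[0],1),np.round(r[1],1),round(r[2],1),"circ",np.round(c[0],1),round(c[1],1))
w=ctrl.get_image("wrist"); cv2.imwrite("pics/w0.png",w["pixels"]); Rm=cv2.Rodrigues(w["rvec"])[0]; print("wcam",-Rm.T@w["tvec"],Rm,w["intrinsics"])
cv2.imwrite("pics/topc.png",cv2.resize(d["pixels"][100:340,90:490],None,fx=2,fy=2,interpolation=cv2.INTER_CUBIC))
E
```

```text
cam [ 289.10277687   -5.1392762  1039.80388815]
[315.6 461.8] 2206.0 rect [-55.  -21.6] [172.8 103.8] 67.3 circ [-47.9 -22.8] 92.0
[305.  413.3] 4109.5 rect [18.   0.5] [185.8 216.6] 0.3 circ [13.6  0.5] 139.9
[ 56.3 343.1] 525.5 rect [188.1 556.5] [139.2 107.6] 5.0 circ [192.2 536.5] 75.0
[470.5 270.5] 501.5 rect [ 361.8 -347. ] [52.6 50.7] 24.2 circ [ 361.7 -345.9] 35.5
[165.8 260.7] 468.0 rect [372.  320.7] [54.8 52.2] 3.7 circ [371.8 321.5] 27.9
[405.4 249.7] 429.5 rect [ 405.7 -204.3] [51.1 51.2] 1.0 circ [ 404.7 -203.3] 27.4
[231.3 250.3] 798.5 rect [397.5 179. ] [64.  64.5] 61.9 circ [397.5 178.9] 43.7
[310.3 225.5] 123.5 rect [452.    6.3] [31.4 33.3] 1.2 circ [450.9   6.7] 18.0
[121. 188.] 469.5 rect [532.6 430.8] [109.9  22.3] 4.2 circ [532.7 429.5] 55.3
[ 63.5 203. ] 575.5 rect [500.6 554.7] [176.3  36.7] 18.1 circ [501.3 554.9] 88.9
[411.2 168.9] 436.5 rect [ 589.6 -218.9] [54.4 54.7] 45.9 circ [ 589.1 -218.6] 28.2
[212.1 161.1] 741.5 rect [598.5 231. ] [64.1 64.7] 73.6 circ [598.7 230.2] 44.4
[311.5 144.2] 976.5 rect [643.2   7.7] [80.2 79.6] 1.2 circ [642.7   7.8] 42.1

[... 577 characters left out ...]
[867.4 564. ] [26.7 26.2] 46.2 circ [866.8 563.9] 14.3
[368.9  40.4] 60.5 rect [ 899.4 -122.5] [10.1 47.2] 1.4 circ [ 899.  -122.4] 24.0
[319.7  39.1] 65.0 rect [898.5  -6.3] [49.7 11.2] 88.3 circ [896.9  -6.2] 25.1
[270.6  37.6] 65.5 rect [898.9 108.8] [10.1 49.2] 1.4 circ [899.2 109. ] 24.9
[117.1  39.4] 834.0 rect [886.6 466.5] [78.4 79.4] 68.7 circ [886.3 464.1] 42.2
wcam [130.03963815 617.61807255 384.05491516] [[ 3.29303860e-01  9.44223992e-01  1.43625300e-04]
 [ 9.01819860e-01 -3.14560226e-01  2.96264755e-01]
 [ 2.79785469e-01 -9.74316033e-02 -9.55105845e-01]] [[421.53823436   0.         321.6466703 ]
 [  0.         421.53823436 242.85952847]
 [  0.           0.           1.        ]]
```

View pics/w0.png

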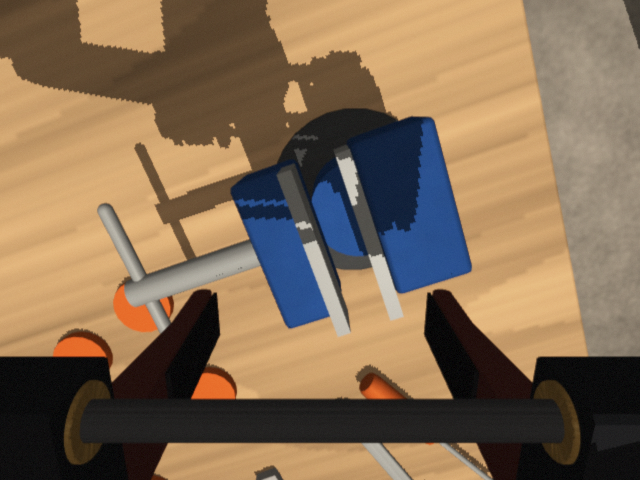

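```bash
python3 - <<'E'
from h import *
goto(372,321,150,45)
goto(372,321,150)
o=ctrl.get_obs(); print(R.from_rotvec(o["orientation"]).as_matrix().round(3))
E
```

```text
t 0.2 pos [205.8 589.8 222.2] jawyaw 70.8 q6 -0.02 w 87.7 | shift [ 0.0724 -0.1989  0.2455] turn [2.576e+01 1.000e-02 5.000e-02]
t 0.2 pos [205.8 589.8 222.2] jawyaw 70.8 q6 -0.02 w 87.7 | shift [ 0.0724 -0.1989  0.2455] turn [-0.   -0.    0.05]
[[-0.     0.329  0.944]
 [-0.001  0.944 -0.329]
 [-1.    -0.001 -0.   ]]
```

Emit:
carry_out(commands=[[0, -0.033, 0.041, 0, 0, 0], [0, -0.033, 0.041, 0, 0, 0], [0, -0.033, 0.041, 0, 0, 0], [0.024, -0.033, 0.041, 0, 0, 0], [0.024, -0.033, 0.041, 0, 0, 0], [0.024, -0.033, 0.041, 0, 0, 0], [0, 0, 0, 8.6, 0, 0], [0, 0, 0, 8.6, 0, 0]], grip=0)

```text
t: 1.2
ee_pos: [378.0, 314.4, 147.8]
orientation: [0.505, 1.511, -0.502]
ft_force: [0.1, 0.3, 1.1]
width: 88.0
```

Emit:
carry_out(commands=[[0, 0, 0, 8.6, 0, 0], [0, 0, 0, 0, 0, 0]])

```text
t: 1.45
ee_pos: [378.1, 313.8, 147.5]
orientation: [0.624, 1.479, -0.623]
ft_force: [0.5, -0.3, 0.5]
width: 88.0
```

```bash
python3 - <<'E'
from h import *
d=ctrl.get_image("wrist"); cv2.imwrite("pics/w1.png",d["pixels"])
for u,a,r,c,_ in blobs(d,12,300): print(u.round(1),a,"rect",np.round(r[0],1),np.round(r[1],1),round(r[2],1),"circ",np.round(c[0],1),round(c[1],1))
goto(372,321,150,45)
E
```

```text
[435.1 460.9] 2853.5 rect [599.  233.1] [85.7 39.5] 44.2 circ [599.2 232.8] 44.7
[233.7 360.7] 3724.5 rect [398. 182.] [64.3 63.5] 62.2 circ [397.9 182.5] 43.9
[575.4 256.5] 4487.0 rect [532.8 432.1] [109.7  25. ] 4.4 circ [532.8 432.6] 55.9
[325.1 228.3] 2035.0 rect [379.5 319.7] [54.6 38.3] 62.7 circ [372.  323.5] 27.7
[618.1  44.6] 2036.5 rect [431.9 534.5] [29.2 38.3] 56.8 circ [434.9 537.1] 21.1
t 1.5 pos [378.1 313.8 147.5] jawyaw 44.4 q6 -0.11 w 87.8 | shift [-0.0025  0.0007 -0.0094] turn [-0.64 -0.02 -0.04]
```

View pics/w1.png

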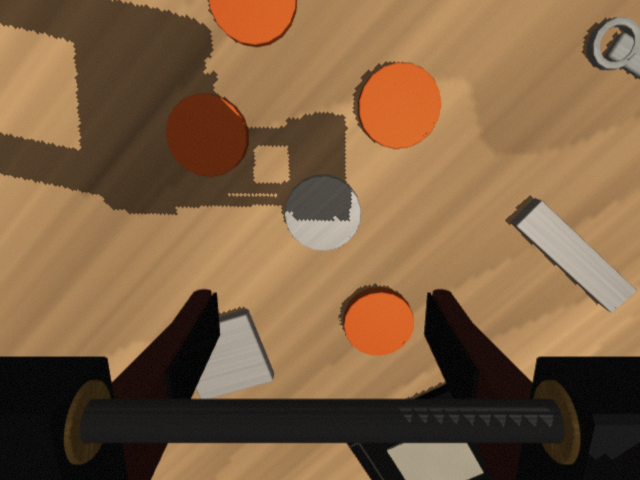

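Emit:
carry_out(commands=[[0.04, 0.001, -0.005, 0, 0, 0], [0.04, 0, -0.005, 0, 0, 0], [0.03, 0, 0, 0, 0, 0], [0.015, 0, 0, 0, 0, 0], [0, 0, 0, 0, 0, 0]])

```text
t: 2.12
ee_pos: [373.4, 324.1, 20.7]
orientation: [0.615, 1.481, -0.607]
ft_force: [-0.4, -0.1, 0.6]
width: 87.8
```

```bash
python3 - <<'E'
from h import *
d=ctrl.get_image("wrist")
print(ray(d,[[322,212]],12)) if 0 else None
goto(372,322,3)
E
```

```text
t 2.175 pos [373.8 324.3  21.3] jawyaw 45.2 q6 -0.1 w 88.0 | shift [ 0.0182 -0.003   0.0004] turn [-0.    0.02 -0.38]
```

Emit:
carry_out(commands=[[0.008, -0.002, 0, 0, 0, 0], [0.007, 0, 0, 0, 0, 0], [0.002, 0, 0, 0, 0, 0], [0, 0, 0, 0, 0, 0]])

```text
t: 2.68
ee_pos: [374.0, 324.1, 5.7]
orientation: [0.618, 1.478, -0.602]
ft_force: [0.7, -0.4, 0.1]
width: 87.7
```

Emit:
carry_out(commands=[[0, 0, 0, 0, 0, 0], [0, 0, 0, 0, 0, 0], [0, 0, 0, 0, 0, 0], [0, 0, 0, 0, 0, 0], [0, 0, 0, 0, 0, 0]], grip=1)

```text
t: 3.3
ee_pos: [374.2, 324.3, 6.0]
orientation: [0.619, 1.478, -0.601]
ft_force: [0.4, -0.1, -0.5]
width: 55.1
```

Emit:
carry_out(commands=[[-0.015, 0, 0, 0, 0, 0], [-0.035, 0, 0, 0, 0, 0], [-0.04, 0, 0, 0, 0, 0], [0, -0.019, 0.043, 0, 0, 0], [0, -0.019, 0.043, 0, 0, 0], [0, -0.019, 0.043, 0, 0, 0], [0, -0.019, 0.043, 0, 0, 0], [0, -0.019, 0.043, 0, 0, 0]])

```text
t: 4.3
ee_pos: [463.2, 102.4, 105.4]
orientation: [0.617, 1.473, -0.59]
ft_force: [0.2, 0.9, -0.8]
width: 54.8
```

Emit:
carry_out(commands=[[0, -0.019, 0.043, 0, 0, 0], [0, -0.019, 0.043, 0, 0, 0], [0, -0.019, 0.043, 0, 0, 0], [0, -0.019, 0.043, 0, 0, 0], [0, -0.019, 0.043, 0, 0, 0], [0, -0.019, 0.042, 0, 0, 0], [0, 0, 0, 0, 0, 0], [0, 0, 0, 0, 0, 0]])

```text
t: 5.3
ee_pos: [571.1, -171.0, 112.9]
orientation: [0.622, 1.464, -0.592]
ft_force: [0.6, 0.8, -0.7]
width: 54.9
```

```bash
python3 - <<'E'
from h import *
d=ctrl.get_image("wrist"); cv2.imwrite("pics/w2.png",d["pixels"])
for u,a,r,c,_ in blobs(d,12,300): print(u.round(1),a,"rect",np.round(r[0],1),np.round(r[1],1),round(r[2],1),"circ",np.round(c[0],1),round(c[1],1))
goto(589,-219,60)
E
```

```text
[320.5 314.4] 12628.0 rect [ 613.3 -206.8] [91.6 93.6] 61.6 circ [ 610.6 -208.5] 49.7
[ 60.5 113.9] 424.5 rect [ 410.7 -221.3] [16.5 13.5] 42.5 circ [ 410.2 -220.8] 10.1
[584.3 117.5] 7129.0 rect [635.2  -2.8] [65.2 86.7] 58.6 circ [641.7   7.4] 46.3
[32.1 58.8] 2951.5 rect [ 382.4 -204.8] [57.9 27.6] 83.7 circ [ 385.4 -205.2] 29.1
t 5.35 pos [ 571.3 -170.8  113. ] jawyaw 45.4 q6 -1.13 w 54.8 | shift [ 0.0529 -0.0232  0.0458] turn [-0.01  0.64 -1.44]
```

View pics/w2.png

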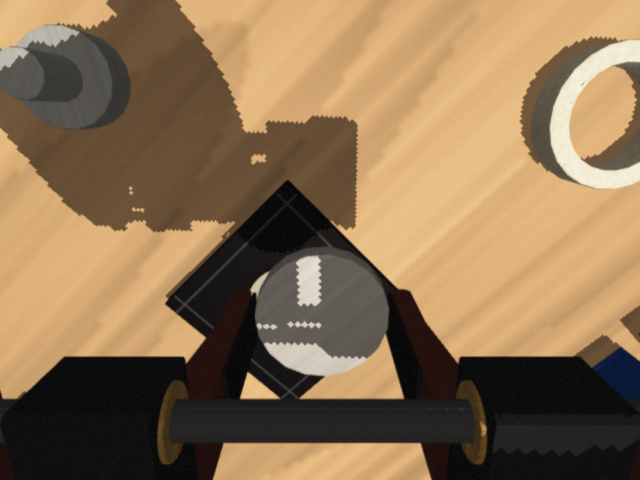

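```bash
python3 - <<'E'
from h import *
d=ctrl.get_image("wrist")
p=ray(d,[[287.5,181],[167,300],[288.5,398]],10); print(p,(p[0]+p[2])/2, p[0]-p[1],p[2]-p[1])
print(ray(d,[[322,311]],119.2))
goto(589,-219,60)
E
```

```text
[[ 531.50928633 -155.54953788   10.        ]
 [ 530.30827629 -272.10335332   10.        ]
 [ 644.72685632 -271.58158871   10.        ]] [ 588.11807133 -213.56556329   10.        ] [  1.20101003 116.55381545   0.        ] [114.41858003   0.52176461   0.        ]
[[ 569.48826357 -166.71697795  119.2       ]]
t 5.4 pos [ 571.3 -170.5  112.9] jawyaw 45.5 q6 -1.13 w 55.2 | shift [ 0.0528 -0.0235  0.0461] turn [-0.01  0.64 -1.44]
```

Emit:
carry_out(commands=[[0, 0, 0, 0, 0.6, -1.4], [0, -0.01, 0.023, 0, 0, 0], [0.02, -0.01, 0.022, 0, 0, 0], [0.03, 0, 0, 0, 0, 0], [0, 0, 0, 0, 0, 0], [0, 0, 0, 0, 0, 0]])

```text
t: 6.15
ee_pos: [592.9, -218.2, 63.7]
orientation: [0.602, 1.483, -0.605]
ft_force: [0.5, -0.6, -0.5]
width: 54.7
```

```bash
python3 - <<'E'
from h import *
d=ctrl.get_image("wrist"); cv2.imwrite("pics/w3.png",d["pixels"])
goto(590,-218,18.5)
E
```

```text
t 6.2 pos [ 592.7 -218.    63.7] jawyaw 45.8 q6 -1.17 w 54.9 | shift [ 0.0452 -0.0018 -0.0021] turn [0.   0.16 0.07]
```

View pics/w3.png

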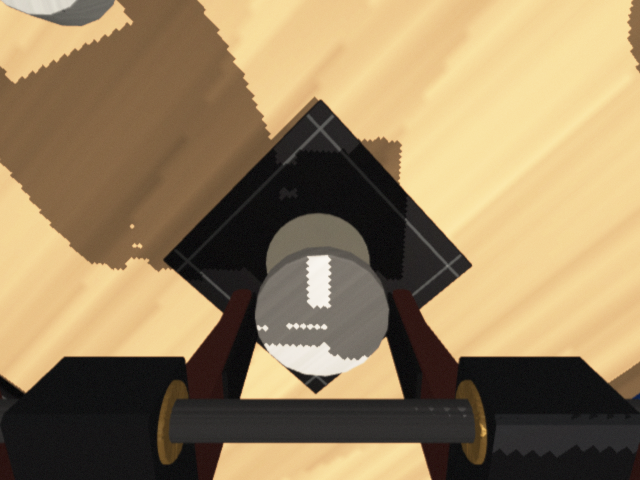

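```bash
python3 - <<'E'
from h import *
d=ctrl.get_image("wrist")
p=ray(d,[[164,261],[471,265],[320,99],[316,393]],10); print(p, p.mean(0),p[:2].mean(0),p[2:].mean(0))
c=ray(d,[[322,311]],63.7-5.8+12)[0]; o=ctrl.get_obs(); print("disc",c,"rel",c-o["ee_pos"])
goto(590,-218,18.5)
E
```

```text
[[ 531.25989838 -275.2903134    10.        ]
 [ 649.27654033 -157.29704817   10.        ]
 [ 530.70179623 -156.49014472   10.        ]
 [ 649.09608204 -275.30217264   10.        ]] [ 590.08357924 -216.09491973   10.        ] [ 590.26821936 -216.29368079   10.        ] [ 589.89893913 -215.89615868   10.        ]
disc [ 591.03758678 -213.87758485   69.9       ] rel [-1.62611269  4.04518457  6.02143073]
t 6.25 pos [ 592.7 -217.9   63.9] jawyaw 45.8 q6 -1.17 w 55.2 | shift [ 0.0454 -0.0019 -0.002 ] turn [0.   0.18 0.06]
```

Emit:
carry_out(commands=[[0.015, -0.002, 0.001, 0, 0, 0], [0.015, 0, 0, 0, 0, 0], [0.006, 0, 0, 0, 0, 0], [0, 0, 0, 0, 0, 0]])

```text
t: 6.75
ee_pos: [592.5, -220.1, 26.6]
orientation: [0.601, 1.481, -0.604]
ft_force: [-0.2, -0.2, -0.4]
width: 55.1
```

Emit:
carry_out(commands=[[0.003, 0, 0, 0, 0, 0], [0.002, 0, 0, 0, 0, 0], [0.001, 0, 0, 0, 0, 0], [0, 0, 0, 0, 0, 0]])

```text
t: 7.25
ee_pos: [592.9, -220.3, 20.7]
orientation: [0.601, 1.481, -0.604]
ft_force: [-0.4, 0.5, -0.8]
width: 55.0
```

Emit:
carry_out(commands=[[0.001, 0, 0, 0, 0, 0], [0.001, 0, 0, 0, 0, 0], [0, 0, 0, 0, 0, 0]])

```text
t: 7.62
ee_pos: [593.1, -220.4, 18.9]
orientation: [0.601, 1.48, -0.604]
ft_force: [0.1, -0.1, -0.3]
width: 55.2
```

Emit:
carry_out(commands=[[0.001, 0, 0, 0, 0, 0], [0, 0, 0, 0, 0, 0]])

```text
t: 7.88
ee_pos: [593.3, -220.5, 18.4]
orientation: [0.601, 1.48, -0.604]
ft_force: [-0.9, 0.0, 1.0]
width: 55.3
```

Emit:
carry_out(commands=[[0.001, 0, 0, 0, 0, 0], [0, 0, 0, 0, 0, 0]])

```text
t: 8.12
ee_pos: [593.4, -220.5, 18.4]
orientation: [0.601, 1.479, -0.604]
ft_force: [-0.1, 0.2, 0.0]
width: 54.8
```

Emit:
carry_out(commands=[[0.0015, 0, 0, 0, 0, 0], [0, 0, 0, 0, 0, 0]])

```text
t: 8.38
ee_pos: [593.6, -220.6, 18.4]
orientation: [0.601, 1.479, -0.604]
ft_force: [0.2, 0.0, -1.9]
width: 54.7
```

Emit:
carry_out(commands=[[0, 0, 0, 0, 0, 0], [0, 0, 0, 0, 0, 0], [0, 0, 0, 0, 0, 0], [-0.01, 0, 0, 0, 0, 0], [-0.03, 0, 0, 0, 0, 0], [-0.04, 0, 0, 0, 0, 0], [-0.04, 0, 0, 0, 0, 0], [0, 0, 0, 0, 0, 0]], grip=0)

```text
t: 9.38
ee_pos: [593.2, -220.2, 142.9]
orientation: [0.6, 1.479, -0.604]
ft_force: [0.2, 0.8, -1.1]
width: 87.4
```

```bash
python3 - <<'E'
from h import *
d=ctrl.get_image("wrist"); cv2.imwrite("pics/w4.png",d["pixels"])
for u,a,r,c,_ in blobs(d,24,300): print(u.round(1),a,"rect",np.round(r[0],1),np.round(r[1],1),round(r[2],1),"circ",np.round(c[0],1),round(c[1],1))
hsv=cv2.cvtColor(d["pixels"],cv2.COLOR_BGR2HSV)
goto(398,181,150,61.9)
goto(398,181,150,-28.1)
E
```

```text
[321.  228.3] 5399.5 rect [ 592.2 -216.6] [54.9 61.6] 45.8 circ [ 592.  -216.8] 30.9
[598.2  58.7] 2914.0 rect [633.4 -16.2] [34.1 74.1] 70.3 circ [634.5 -13.1] 38.6
[110.7  16.1] 1365.0 rect [ 411.3 -214.6] [39.4 18.7] 45.9 circ [ 407.5 -210.9] 19.9
t 9.425 pos [ 592.1 -219.7  141. ] jawyaw 45.8 q6 -1.17 w 87.7 | shift [-0.0108  0.1522 -0.4184] turn [-16.07   0.22   0.07]
t 9.425 pos [ 592.1 -219.7  141. ] jawyaw 45.8 q6 -1.17 w 87.7 | shift [-0.0108  0.1522 -0.4184] turn [73.93  0.23 -0.11]
```

View pics/w4.png

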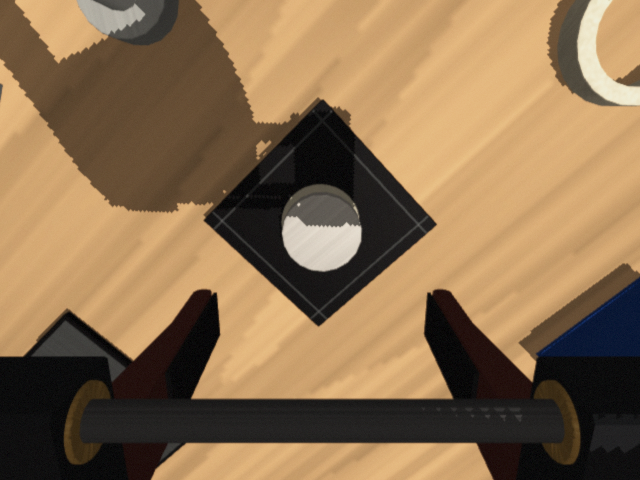

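Emit:
carry_out(commands=[[0, 0.016, -0.045, 0, 0, 0], [0, 0.016, -0.045, 0, 0, 0], [0, 0.016, -0.045, 0, 0, 0], [0, 0.016, -0.045, 0, 0, 0], [0, 0.016, -0.045, 0, 0, 0], [0, 0.016, -0.045, 0, 0, 0], [0, 0.016, -0.045, 0, 0, 0], [0, 0.016, -0.045, 0, 0, 0]])

```text
t: 10.42
ee_pos: [413.0, 130.1, 131.9]
orientation: [0.603, 1.493, -0.614]
ft_force: [0.7, -0.5, -0.2]
width: 87.7
```

Emit:
carry_out(commands=[[0, 0.016, -0.04, 0, 0, 0], [0, 0, 0, -8, 0, 0], [0, 0, 0, -8, 0, 0], [0, 0, 0, 0, 0, 0]])

```text
t: 10.92
ee_pos: [389.3, 172.4, 128.1]
orientation: [0.373, 1.554, -0.39]
ft_force: [-0.6, -0.2, -0.2]
width: 87.9
```

```bash
python3 - <<'E'
from h import *
d=ctrl.get_image("wrist"); cv2.imwrite("pics/w5.png",d["pixels"])
for u,a,r,c,_ in blobs(d,12,300): print(u.round(1),a,"rect",np.round(r[0],1),np.round(r[1],1),round(r[2],1),"circ",np.round(c[0],1),round(c[1],1))
goto(398,181,150,61.9)
E
```

```text
[337.3 246.6] 6830.5 rect [399.3 180.3] [63.5 60. ] 61.9 circ [399.4 180.4] 42.8
t 10.975 pos [389.3 172.3 128.1] jawyaw 62.1 q6 -0.7 w 87.7 | shift [-0.0221  0.0114  0.0033] turn [ 0.18 -0.81  0.86]
```

View pics/w5.png

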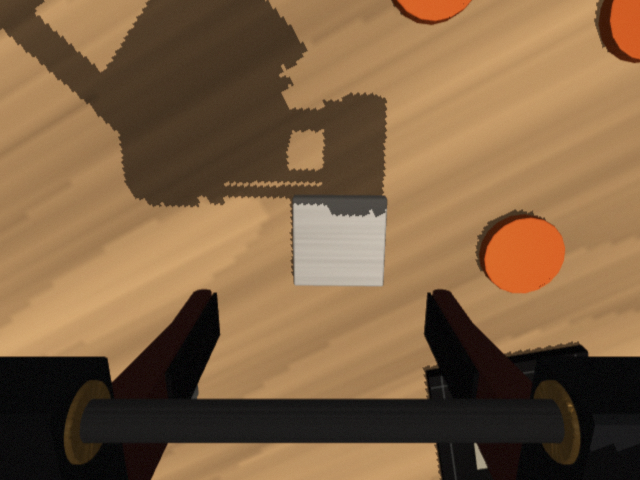

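Emit:
carry_out(commands=[[0, 0.01, 0.004, 0, -0.8, 0.9], [0.04, 0, 0, 0, 0, 0], [0.04, 0, 0, 0, 0, 0], [0.02, 0, 0, 0, 0, 0], [0, 0, 0, 0, 0, 0]])

```text
t: 11.6
ee_pos: [401.8, 180.7, 25.2]
orientation: [0.395, 1.529, -0.387]
ft_force: [0.0, 0.7, -0.0]
width: 87.9
```

```bash
python3 - <<'E'
from h import *
goto(398,179.5,4,61.9)
E
```

```text
t 11.6 pos [401.8 180.7  25.2] jawyaw 61.4 q6 -0.68 w 87.9 | shift [ 0.0212 -0.003  -0.0029] turn [-0.5   0.28 -0.39]
```

Emit:
carry_out(commands=[[0.008, -0.003, -0.003, -0.5, 0.3, -0.4], [0.007, 0, 0, 0, 0, 0], [0.005, 0, 0, 0, 0, 0], [0.002, 0, 0, 0, 0, 0], [0, 0, 0, 0, 0, 0]])

```text
t: 12.22
ee_pos: [399.6, 180.2, 3.8]
orientation: [0.387, 1.533, -0.383]
ft_force: [-0.5, -0.2, -0.2]
width: 87.7
```

Emit:
carry_out(commands=[[0, 0, 0, 0, 0, 0], [0, 0, 0, 0, 0, 0], [0, 0, 0, 0, 0, 0], [0, 0, 0, 0, 0, 0]], grip=1)

```text
t: 12.72
ee_pos: [399.8, 180.3, 4.2]
orientation: [0.388, 1.533, -0.383]
ft_force: [0.6, -0.0, -1.5]
width: 63.9
```

```bash
python3 - <<'E'
from h import *
goto(598.6,230.6,110,73.6)
E
```

```text
t 12.725 pos [399.8 180.3   4.2] jawyaw 61.8 q6 -0.68 w 63.9 | shift [-0.1048  0.1386  0.1517] turn [-11.78   0.18  -0.19]
```

Emit:
carry_out(commands=[[-0.015, 0, 0, 0, 0, 0], [-0.04, 0, 0, 0, 0, 0], [-0.03, 0.015, 0.017, 0, 0, 0], [0, 0.03, 0.033, 0, 0, 0], [0, 0.03, 0.033, 0, 0, 0], [0, 0.03, 0.033, 0, 0, 0], [0, 0.028, 0.03, 0, 0, 0], [0, 0, 0, -6, 0, 0]])

```text
t: 13.72
ee_pos: [595.5, 229.4, 100.3]
orientation: [0.304, 1.544, -0.299]
ft_force: [-0.3, 0.8, -1.3]
width: 63.7
```

Emit:
carry_out(commands=[[0, 0, 0, -6, 0, 0], [0.02, 0, 0, 0, 0, 0], [0, 0, 0, 0, 0, 0]])

```text
t: 14.1
ee_pos: [595.2, 229.2, 80.7]
orientation: [0.222, 1.554, -0.217]
ft_force: [-0.1, -0.1, -1.7]
width: 63.4
```

```bash
python3 - <<'E'
from h import *
d=ctrl.get_image("wrist"); cv2.imwrite("pics/w6.png",d["pixels"])
goto(598.6,230.6,16.2,73.6)
E
```

```text
t 14.15 pos [596.1 229.5  81.7] jawyaw 74.0 q6 -0.94 w 63.7 | shift [0.0655 0.0014 0.0017] turn [ 0.42  0.37 -0.29]
```

View pics/w6.png

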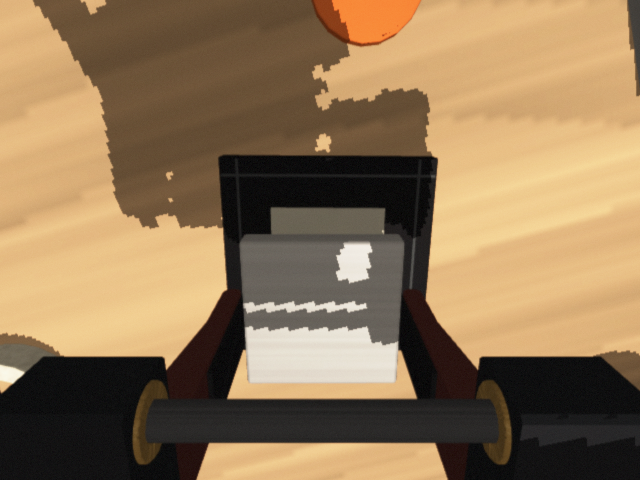

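```bash
python3 - <<'E'
from h import *
d=ctrl.get_image("wrist"); o=ctrl.get_obs(); A=R.from_rotvec(o["orientation"]).as_matrix()
pl=ray(d,[[241,242],[404,242],[397,382],[248,382]],o["ee_pos"][2]+7.8)
pa=ray(d,[[271,208],[384,208]],12); pn=ray(d,[[220,156],[437,157]],10)
def T(p): return (p-o["ee_pos"])@A[:,1:]
a,b,c=T(pl),T(pa),T(pn)
print("plate",a.round(1),a.mean(0)); print("patch",b.round(1),b.mean(0)+[0,32]); print("panel",c.round(1),c.mean(0)+[0,60])
ang=lambda e:np.degrees(np.arctan2(e[1],e[0])) 
print(ang(a[1]-a[0]),ang(a[2]-a[3]),ang(b[1]-b[0]),ang(c[1]-c[0]))
goto(598.6,230.6,16.2,73.6)
E
```

```text
plate [[-29.6 -33.9]
 [ 32.4 -33.7]
 [ 33.2  28.8]
 [-30.3  28.5]] [ 1.42544745 -2.55833975]
patch [[-27.3 -29.8]
 [ 36.1 -29.7]] [4.40614027 2.24903244]
panel [[-54.2 -58.3]
 [ 64.1 -57.7]] [4.95432286 2.00282029]
0.12334140289118405 0.2724254348782803 0.09175878157648693 0.30687587036335684
t 14.2 pos [596.6 229.7  82.3] jawyaw 74.0 q6 -0.94 w 63.8 | shift [0.0661 0.0011 0.0012] turn [ 0.44  0.43 -0.33]
```

Emit:
carry_out(commands=[[0.015, 0.002, 0.003, 0, 0.3, -0.3], [0.02, 0, 0, 0, 0, 0], [0.015, 0, 0, 0, 0, 0], [0, 0, 0, 0, 0, 0]])

```text
t: 14.7
ee_pos: [599.8, 230.8, 28.1]
orientation: [0.219, 1.559, -0.22]
ft_force: [-0.4, -0.2, -1.2]
width: 63.6
```

```bash
python3 - <<'E'
from h import *
d=ctrl.get_image("wrist"); cv2.imwrite("pics/w7.png",cv2.resize(d["pixels"][80:410,180:480],None,fx=1.8,fy=1.8))
goto(598.6,230.6,16.2,73.6)
E
```

```text
t 14.75 pos [600.3 230.9  28.8] jawyaw 74.0 q6 -0.94 w 63.4 | shift [ 0.0126 -0.0007 -0.0016] turn [0.36 0.09 0.  ]
```

View pics/w7.png

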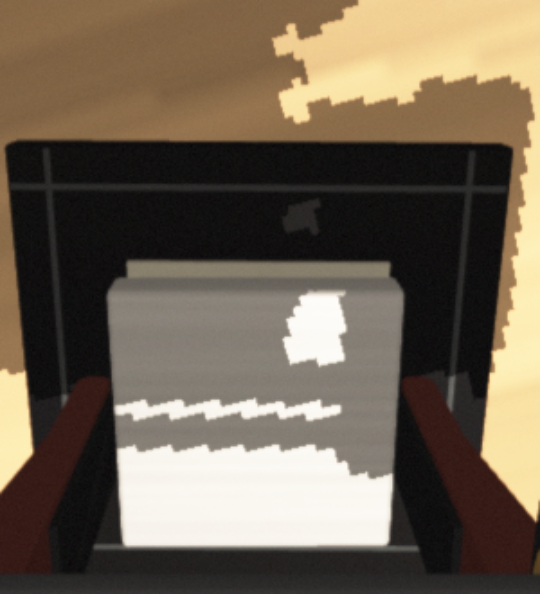

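```bash
python3 - <<'E'
from h import *
d=ctrl.get_image("wrist"); o=ctrl.get_obs(); A=R.from_rotvec(o["orientation"]).as_matrix()
f=lambda q:np.array(q)/1.8+[180,80]
pl=ray(d,f([[107,291],[404,291],[390,545],[122,545]]),o["ee_pos"][2]+7.8)
pa=ray(d,f([[127,262],[391,262]]),12); pn=ray(d,f([[8,143],[512,147]]),10)
def T(p): return (p-o["ee_pos"])@A[:,1:]
a,b,c=T(pl),T(pa),T(pn)
print("plate",a.round(1),a.mean(0)); print("patch",b.round(1),b.mean(0)+[0,32]); print("panel",c.round(1),c.mean(0)+[0,60])
goto(598.6,230.6,16.2,73.6)
E
```

```text
plate [[-30.2 -34. ]
 [ 32.5 -34. ]
 [ 32.9  28.7]
 [-30.3  28.7]] [ 1.23115222 -2.66730271]
patch [[-30.1 -33.6]
 [ 34.2 -33.6]] [ 2.04193112 -1.63257013]
panel [[-56.9 -62. ]
 [ 61.5 -61.1]] [ 2.30135184 -1.54931734]
t 14.8 pos [600.8 231.1  29.6] jawyaw 74.0 q6 -0.94 w 63.6 | shift [ 0.0134 -0.0011 -0.002 ] turn [ 0.36  0.15 -0.04]
```

Emit:
carry_out(commands=[[0.004, 0.001, 0.001, 0, 0, 0], [0.003, 0, 0, 0, 0, 0], [0.002, 0, 0, 0, 0, 0], [0.001, 0, 0, 0, 0, 0], [0, 0, 0, 0, 0, 0]])

```text
t: 15.42
ee_pos: [603.3, 232.2, 20.7]
orientation: [0.221, 1.554, -0.218]
ft_force: [-0.3, -0.0, -1.1]
width: 63.7
```

Emit:
carry_out(commands=[[0.001, 0, 0, 0, 0, 0], [0.001, 0, 0, 0, 0, 0], [0, 0, 0, 0, 0, 0]])

```text
t: 15.8
ee_pos: [603.5, 232.3, 18.7]
orientation: [0.221, 1.554, -0.218]
ft_force: [0.4, -0.1, -0.8]
width: 64.1
```

Emit:
carry_out(commands=[[0.001, -0.001, -0.001, 0, 0, 0], [0.001, 0, 0, 0, 0, 0], [0, 0, 0, 0, 0, 0]])

```text
t: 16.18
ee_pos: [602.1, 231.5, 16.6]
orientation: [0.221, 1.554, -0.218]
ft_force: [-0.1, -0.2, -1.9]
width: 63.6
```

Emit:
carry_out(commands=[[0.001, 0, 0, 0, 0, 0], [0, 0, 0, 0, 0, 0]])

```text
t: 16.42
ee_pos: [602.3, 231.6, 16.4]
orientation: [0.221, 1.554, -0.218]
ft_force: [-1.2, -0.3, -1.3]
width: 63.8
```

Emit:
carry_out(commands=[[0.0015, 0, 0, 0, 0, 0], [0, 0, 0, 0, 0, 0]])

```text
t: 16.68
ee_pos: [602.6, 231.7, 16.5]
orientation: [0.221, 1.553, -0.218]
ft_force: [0.2, 0.0, -1.8]
width: 63.8
```

Emit:
carry_out(commands=[[0, 0, 0, 0, 0, 0], [0, 0, 0, 0, 0, 0], [0, 0, 0, 0, 0, 0], [-0.01, 0, 0, 0, 0, 0], [-0.03, 0, 0, 0, 0, 0], [-0.04, 0, 0, 0, 0, 0], [-0.04, 0, 0, 0, 0, 0], [0, 0, 0, 0, 0, 0]], grip=0)

```text
t: 17.68
ee_pos: [602.2, 231.7, 141.4]
orientation: [0.222, 1.553, -0.218]
ft_force: [-0.0, 0.3, 1.2]
width: 88.0
```

```bash
python3 - <<'E'
from h import *
d=ctrl.get_image("wrist"); o=ctrl.get_obs()
t=ctrl.get_image("top"); tp=t["pixels"]
# weights, from the two fixed views enlarged
s=ctrl.get_image("scene")
a=cv2.resize(d["pixels"][90:390,160:480],None,fx=1.25,fy=1.25)
b=cv2.resize(tp[215:275,375:435],(375,375),interpolation=cv2.INTER_CUBIC); c=cv2.resize(tp[200:260,281:341],(375,375),interpolation=cv2.INTER_CUBIC)
im=np.hstack([a,np.vstack([b,c])[:375]]) if 0 else np.hstack([a[:375],b])
cv2.imwrite("pics/m1.png",im)
for u,ar,r,cc,_ in blobs(d,24,300): print(u.round(1),ar,"rect",np.round(r[0],1),np.round(r[1],1),round(r[2],1))
goto(402,-202,170)
E
```

```text
[ 59.6 327.6] 3848.5 rect [621.7  26.4] [88.4 59.8] 62.7
[321.1 230.3] 8098.5 rect [601.6 233.7] [63.8 63.7] 73.9
[596.3  62.3] 5091.5 rect [544.6 425.6] [81.  23.9] 4.3
t 17.825 pos [599.4 230.6 136.7] jawyaw 74.0 q6 -0.94 w 87.7 | shift [-0.0327 -0.4704 -0.0701] turn [-0.   -0.    0.07]
```

View pics/m1.png

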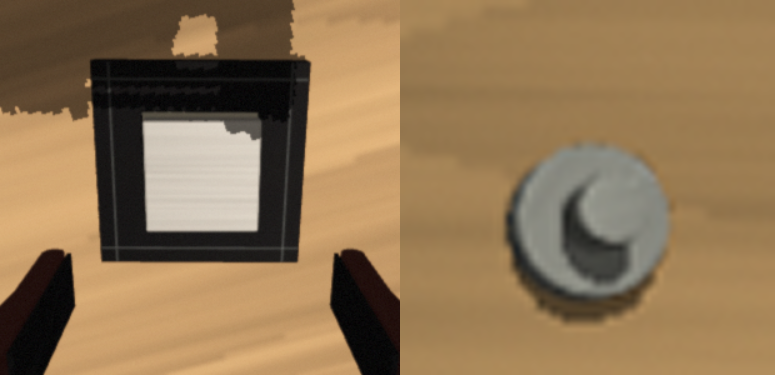

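Emit:
carry_out(commands=[[-0.01, -0.051, -0.008, 0, 0, 0], [-0.01, -0.051, -0.008, 0, 0, 0], [-0.01, -0.051, -0.008, 0, 0, 0], [0, -0.051, -0.008, 0, 0, 0], [0, -0.051, -0.008, 0, 0, 0], [0, -0.051, -0.008, 0, 0, 0], [0, -0.051, -0.008, 0, 0, 0], [0, -0.051, -0.008, 0, 0, 0]])

```text
t: 18.82
ee_pos: [414.4, -151.7, 158.3]
orientation: [0.212, 1.579, -0.218]
ft_force: [0.5, -0.2, -1.0]
width: 87.7
```

Emit:
carry_out(commands=[[0, -0.048, -0.008, 0, 0, 0], [0, 0, 0, 0, 0, 0], [0, 0, 0, 0, 0, 0]])

```text
t: 19.2
ee_pos: [389.4, -198.0, 155.5]
orientation: [0.219, 1.586, -0.221]
ft_force: [0.9, 0.9, 0.4]
width: 88.1
```

```bash
python3 - <<'E'
from h import *
d=ctrl.get_image("wrist"); t=ctrl.get_image("top")
print("top: stem",ray(t,[[409.6,248.3]],62)[0][:2],"disc",ray(t,[[405.7,250.4]],26)[0][:2])
c=t["pixels"][200:260,281:341]; a=d["pixels"]
cv2.imwrite("pics/m2.png",np.hstack([a[:400],cv2.resize(c,(160,160),interpolation=cv2.INTER_CUBIC)[np.minimum(np.arange(400),159)]]))
goto(402,-202,170)
print(proj(d,[[402,-202,62],[402,-202,26]]))
E
```

```text
top: stem [ 402.62657696 -203.28404466] disc [ 402.05327358 -202.02539784]
t 19.3 pos [ 389.8 -197.6  155.8] jawyaw 74.1 q6 -1.77 w 87.4 | shift [-0.0145 -0.001   0.0126] turn [-0.   -1.43  0.29]
[[319.52037515 268.14384069]
 [319.93482015 251.84158956]]
```

View pics/m2.png

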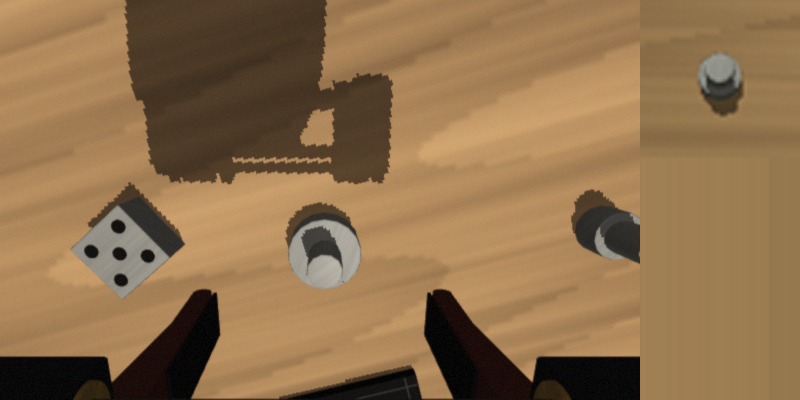

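Emit:
carry_out(commands=[[0, 0, 0.012, 0, -1.4, 0.3], [0.035, 0, 0, 0, 0, 0], [0.035, 0, 0, 0, 0, 0], [0.025, 0, 0, 0, 0, 0], [0, 0, 0, 0, 0, 0], [0, 0, 0, 0, 0, 0]])

```text
t: 20.05
ee_pos: [409.5, -198.3, 59.2]
orientation: [0.209, 1.55, -0.211]
ft_force: [-0.6, -1.1, -0.5]
width: 88.0
```

```bash
python3 - <<'E'
from h import *
goto(402.3,-201.3,31)
t=ctrl.get_image("top")
print(ray(t,[[311,225.5]],62)[0][:2],ray(t,[[311,229]],26)[0][:2])
E
```

```text
t 20.05 pos [ 409.5 -198.3   59.2] jawyaw 74.7 q6 -1.79 w 88.0 | shift [ 0.0281 -0.0048 -0.0064] turn [-0.    0.59 -0.02]
[447.28872914   4.74443366] [445.36847224   4.95925225]
```

Emit:
carry_out(commands=[[0, -0.004, -0.006, 0, 0.5, 0], [0.01, 0, 0, 0, 0, 0], [0.008, 0, 0, 0, 0, 0], [0.005, 0, 0, 0, 0, 0], [0, 0, 0, 0, 0, 0]])

```text
t: 20.72
ee_pos: [403.5, -201.6, 36.6]
orientation: [0.209, 1.555, -0.211]
ft_force: [-0.3, -0.5, -0.4]
width: 87.7
```

```bash
python3 - <<'E'
from h import *
goto(402.3,-201.3,31)
E
```

```text
t 20.725 pos [ 403.5 -201.6   36.6] jawyaw 74.6 q6 -1.79 w 87.7 | shift [ 0.0056 -0.     -0.0012] turn [0.   0.3  0.03]
```

Emit:
carry_out(commands=[[0.003, 0, -0.001, 0, 0.3, 0], [0.002, 0, 0, 0, 0, 0], [0, 0, 0, 0, 0, 0]])

```text
t: 21.1
ee_pos: [402.6, -201.3, 31.2]
orientation: [0.21, 1.561, -0.211]
ft_force: [0.3, -0.5, -0.1]
width: 87.9
```

Emit:
carry_out(commands=[[0, 0, 0, 0, 0, 0], [0, 0, 0, 0, 0, 0], [0, 0, 0, 0, 0, 0], [0, 0, 0, 0, 0, 0], [0, 0, 0, 0, 0, 0], [0, 0, 0, 0, 0, 0], [0, 0, 0, 0, 0, 0]], grip=1)

```text
t: 21.98
ee_pos: [402.8, -201.3, 31.6]
orientation: [0.21, 1.56, -0.211]
ft_force: [-0.1, 1.9, -0.9]
width: 23.4
```

```bash
python3 - <<'E'
from h import *
goto(600.5,231,110)
E
```

```text
t 21.975 pos [ 402.8 -201.3   31.6] jawyaw 74.6 q6 -1.79 w 23.4 | shift [-0.0787  0.4692  0.0761] turn [0.   0.01 0.03]
```

Emit:
carry_out(commands=[[-0.01, 0, 0, 0, 0, 0], [-0.03, 0, 0, 0, 0, 0], [-0.035, 0, 0, 0, 0, 0], [-0.01, 0.02, 0.003, 0, 0, 0], [0, 0.04, 0.006, 0, 0, 0], [0, 0.042, 0.006, 0, 0, 0], [0, 0.042, 0.006, 0, 0, 0], [0, 0.042, 0.006, 0, 0, 0]])

```text
t: 22.98
ee_pos: [474.9, -25.1, 119.7]
orientation: [0.216, 1.568, -0.214]
ft_force: [0.4, -0.7, -6.5]
width: 23.4
```

```bash
python3 - <<'E'
from h import *
goto(600.5,231,110,73.8)
E
```

```text
t 22.975 pos [474.9 -25.1 119.7] jawyaw 74.3 q6 -1.38 w 23.4 | shift [0.0093 0.2805 0.0517] turn [ 0.51 -0.45  0.  ]
```

Emit:
carry_out(commands=[[0, 0.042, 0.008, 0, -0.4, 0], [0, 0.042, 0.008, 0, 0, 0], [0, 0.042, 0.008, 0, 0, 0], [0, 0.042, 0.008, 0, 0, 0], [0, 0.042, 0.008, 0, 0, 0], [0, 0.035, 0.006, 0, 0, 0], [0, 0.01, 0, 0, 0, 0], [0, 0, 0, 0, 0, 0]])

```text
t: 23.98
ee_pos: [584.1, 217.1, 117.0]
orientation: [0.208, 1.572, -0.216]
ft_force: [-1.1, -0.6, -7.3]
width: 23.3
```

Emit:
carry_out(commands=[[0, 0, 0, 0, 0, 0], [0, 0, 0, 0, 0, 0]])

```text
t: 24.22
ee_pos: [582.5, 214.9, 116.6]
orientation: [0.208, 1.575, -0.218]
ft_force: [0.4, -0.7, -6.7]
width: 23.4
```

```bash
python3 - <<'E'
from h import *
goto(600.5,231,56)
d=ctrl.get_image("wrist"); cv2.imwrite("pics/w8.png",d["pixels"])
for u,ar,r,cc,_ in blobs(d,24,300): print(u.round(1),ar,"rect",np.round(r[0],1),np.round(r[1],1),round(r[2],1))
E
```

```text
t 24.225 pos [582.5 214.9 116.6] jawyaw 74.5 q6 -0.97 w 23.4 | shift [0.0602 0.0208 0.0138] turn [-0.   -0.76  0.49]
[612.5 461.6] 755.0 rect [800.  378.9] [17.9 33.2] 73.3
[ 67.3 361.4] 4632.5 rect [617.7  21.4] [92.4 54.4] 76.4
[321.4 352.5] 2698.0 rect [655.8 195.3] [42.7 43. ] 12.5
[351.8 261.8] 7778.0 rect [599.5 218.8] [93.7 70. ] 73.6
[354.1 213.4] 325.5 rect [567.6 241.8] [60.7  3.8] 74.6
[633.2  39.9] 1033.5 rect [524.9 410.9] [ 8.9 66.4] 86.5
```

View pics/w8.png

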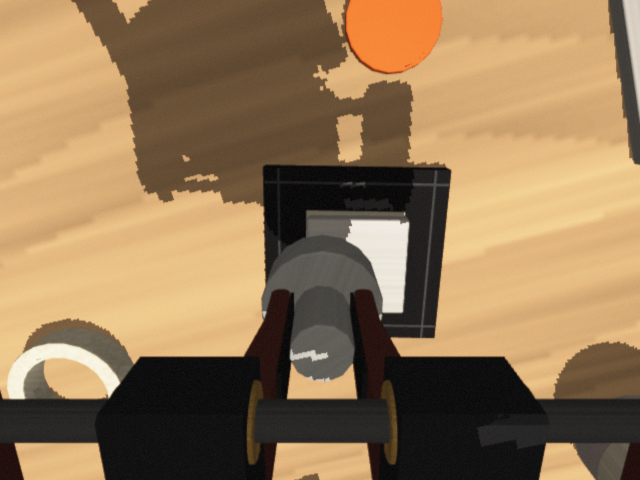

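Emit:
carry_out(commands=[[0, 0.01, 0.007, 0, -0.7, 0.4], [0, 0.01, 0.007, 0, 0, 0], [0.015, 0, 0, 0, 0, 0], [0.015, 0, 0, 0, 0, 0], [0, 0, 0, 0, 0, 0], [0, 0, 0, 0, 0, 0]])

```text
t: 25.02
ee_pos: [602.2, 230.3, 83.1]
orientation: [0.212, 1.562, -0.215]
ft_force: [-0.1, -0.5, -7.8]
width: 23.2
```

```bash
python3 - <<'E'
from h import *
goto(602,231.5,56)
d=ctrl.get_image("wrist"); cv2.imwrite("pics/w9.png",d["pixels"]); np.save("w9.npy",d,allow_pickle=True)
o=ctrl.get_obs(); print(o["ee_pos"],o["orientation"])
E
```

```text
t 25.025 pos [602.2 230.3  83.1] jawyaw 74.4 q6 -0.95 w 23.2 | shift [ 0.0271  0.0012 -0.0004] turn [-0.   -0.1   0.13]
[602.00611958 230.28331209  83.1774723 ] [ 0.2116941   1.5624472  -0.21512258]
```

View pics/w9.png

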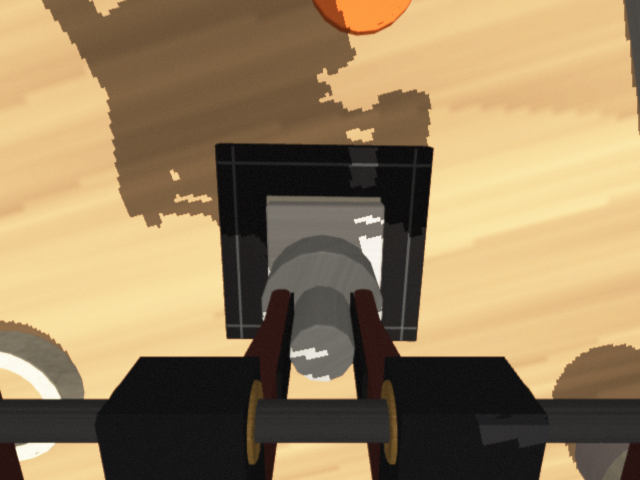

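```bash
python3 - <<'E'
from h import *
d=np.load("w9.npy",allow_pickle=True).item(); e=np.array([602.1,230.3,83.15]); A=R.from_rotvec([.2117,1.5624,-.2151]).as_matrix()
T=lambda p:(p-e)@A[:,1:]
c=T(ray(d,[[217,145],[433,149],[415,341],[227,339]],10)); print("panel",c.round(1),c.mean(0))
b=T(ray(d,[[266,203],[384,203]],24)); print("plate",b.round(1),b.mean(0)+[0,32])
s=T(ray(d,[[291,349],[353,349],[322,380]],e[2]+30.4)); print("stem",s.round(1))
s=T(ray(d,[[263,298],[382,298],[322,297]],e[2]-5.6)); print("disc",s.round(1))
E
```

```text
panel [[-55.5 -63.4]
 [ 62.4 -61.3]
 [ 60.3  57. ]
 [-57.9  55.6]] [ 2.30200974 -3.0224176 ]
plate [[-28.2 -34.2]
 [ 34.8 -34.2]] [ 3.30007509 -2.21459451]
stem [[-9.5 -0.4]
 [12.5 -0.4]
 [ 1.5 12.4]]
disc [[-24.   -3.5]
 [ 27.6  -3.5]
 [  1.6  -4. ]]
```

Emit:
carry_out(commands=[[0.008, 0.001, 0, 0, 0, 0], [0.006, 0, 0, 0, 0, 0], [0.004, 0, 0, 0, 0, 0], [0.002, 0, 0, 0, 0, 0], [0, 0, 0, 0, 0, 0]])

```text
t: 25.7
ee_pos: [602.6, 231.3, 62.5]
orientation: [0.212, 1.561, -0.215]
ft_force: [0.3, -0.0, -7.7]
width: 24.0
```

Emit:
carry_out(commands=[[0.001, 0, 0, 0, 0, 0], [0, 0, 0, 0, 0, 0]])

```text
t: 25.95
ee_pos: [602.8, 231.4, 61.7]
orientation: [0.212, 1.561, -0.215]
ft_force: [-0.8, 0.1, -6.4]
width: 23.5
```

Emit:
carry_out(commands=[[0.002, 0, 0, 0, 0, 0], [0.001, 0, 0, 0, 0, 0], [0.001, 0, 0, 0, 0, 0], [0, 0, 0, 0, 0, 0]])

```text
t: 26.45
ee_pos: [603.0, 231.4, 57.6]
orientation: [0.213, 1.561, -0.214]
ft_force: [-0.3, 0.5, -6.8]
width: 23.4
```

Emit:
carry_out(commands=[[0.001, 0, 0, 0, 0, 0], [0.001, 0, 0, 0, 0, 0], [0, 0, 0, 0, 0, 0]])

```text
t: 26.82
ee_pos: [603.1, 231.5, 55.6]
orientation: [0.213, 1.56, -0.214]
ft_force: [0.3, -0.1, -5.9]
width: 23.4
```

Emit:
carry_out(commands=[[0.001, 0, 0, 0, 0, 0], [0.0005, 0, 0, 0, 0, 0], [0, 0, 0, 0, 0, 0]])

```text
t: 27.2
ee_pos: [603.1, 231.5, 55.6]
orientation: [0.213, 1.56, -0.214]
ft_force: [-0.6, -0.0, -5.6]
width: 23.4
```

Emit:
carry_out(commands=[[0.0015, 0, 0, 0, 0, 0], [0, 0, 0, 0, 0, 0]])

```text
t: 27.45
ee_pos: [603.4, 231.6, 55.7]
orientation: [0.213, 1.56, -0.214]
ft_force: [0.4, -0.6, -7.1]
width: 23.1
```

Emit:
carry_out(commands=[[0.002, 0, 0, 0, 0, 0]])

```text
t: 27.58
ee_pos: [603.6, 231.6, 55.5]
orientation: [0.213, 1.56, -0.214]
ft_force: [-11.4, -5.1, 28.7]
width: 23.6
```

Emit:
carry_out(commands=[[0, 0, 0, 0, 0, 0], [0, 0, 0, 0, 0, 0]])

```text
t: 27.82
ee_pos: [604.0, 231.8, 55.6]
orientation: [0.213, 1.559, -0.214]
ft_force: [-2.1, -0.5, -1.7]
width: 23.5
```

Emit:
carry_out(commands=[[0, 0, 0, 0, 0, 0], [0, 0, 0, 0, 0, 0], [0, 0, 0, 0, 0, 0], [0, 0, 0, 0, 0, 0], [-0.01, 0, 0, 0, 0, 0], [-0.03, 0, 0, 0, 0, 0], [-0.04, 0, 0, 0, 0, 0], [-0.04, 0, 0, 0, 0, 0]], grip=0)

```text
t: 28.82
ee_pos: [603.5, 231.7, 177.6]
orientation: [0.212, 1.56, -0.214]
ft_force: [0.7, 0.1, -0.0]
width: 87.4
```

```bash
python3 - <<'E'
from h import *
goto(446.5,5,150)
d=ctrl.get_image("wrist"); cv2.imwrite("pics/w10.png",d["pixels"])
E
```

```text
t 28.825 pos [603.5 231.7 177.6] jawyaw 74.4 q6 -0.95 w 87.4 | shift [ 0.028  -0.2605 -0.0904] turn [-0.   -0.    0.07]
```

Emit:
carry_out(commands=[[0, -0.043, -0.015, 0, 0, 0], [0, -0.043, -0.015, 0, 0, 0], [0, -0.043, -0.015, 0, 0, 0], [0.01, -0.043, -0.015, 0, 0, 0], [0.02, -0.043, -0.015, 0, 0, 0], [0.01, -0.03, -0.01, 0, 0, 0], [0, 0, 0, 0, 0, 0], [0, 0, 0, 0, 0, 0]])

```text
t: 29.88
ee_pos: [460.1, 15.7, 148.0]
orientation: [0.218, 1.537, -0.206]
ft_force: [-0.3, -0.0, -0.3]
width: 88.0
```

```bash
python3 - <<'E'
from h import *
goto(446.5,5,31)
d=ctrl.get_image("wrist"); 
print(proj(d,[[446.5,5,62],[446.5,5,26]]))
t=ctrl.get_image("top"); tp=t["pixels"]
b=cv2.resize(tp[120:180,180:240],(240,240),interpolation=cv2.INTER_CUBIC); c=cv2.resize(tp[195:255,280:340],(240,240),interpolation=cv2.INTER_CUBIC)
im=np.hstack([d["pixels"][:480,120:560],np.vstack([b,c])]); cv2.imwrite("pics/m3.png",im)
E
```

```text
t 29.875 pos [460.1  15.7 148. ] jawyaw 74.5 q6 -1.3 w 88.0 | shift [ 0.1166 -0.0153 -0.0128] turn [-0.01  1.25 -0.64]
[[294.72971178 229.92436355]
 [297.2391372  214.89494568]]
```

View pics/m3.png

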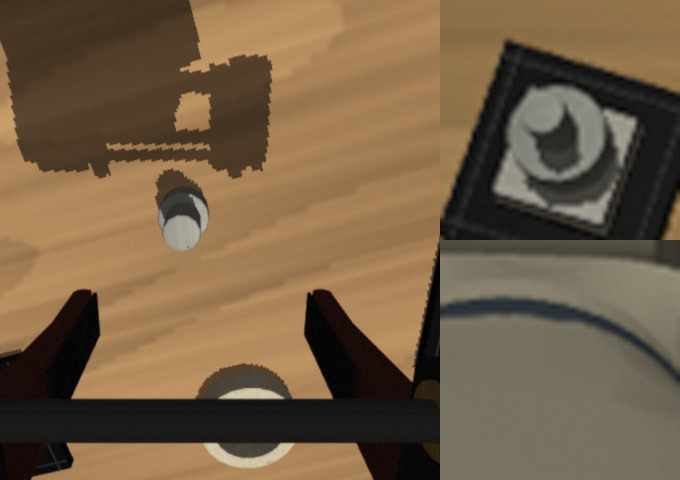

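Emit:
carry_out(commands=[[0, -0.012, -0.01, 0, 1.2, -0.6], [0.03, 0, 0, 0, 0, 0], [0.03, 0, 0, 0, 0, 0], [0.01, 0, 0, 0, 0, 0], [0, 0, 0, 0, 0, 0], [0, 0, 0, 0, 0, 0]])

```text
t: 30.72
ee_pos: [448.7, 7.9, 78.2]
orientation: [0.208, 1.559, -0.208]
ft_force: [-0.6, 0.5, 0.5]
width: 87.5
```

```bash
python3 - <<'E'
from h import *
goto(447.3,6.5,31)
t=ctrl.get_image("top")
print("large: stem",ray(t,[[205.75,148]],86)[0],"disc",ray(t,[[209.5,152.5]],50)[0])
E
```

```text
t 30.725 pos [448.7   7.9  78.2] jawyaw 74.8 q6 -1.31 w 87.5 | shift [ 0.0472 -0.0017 -0.001 ] turn [0.   0.09 0.01]
large: stem [604.12699704 228.65972645  86.        ] disc [606.03963095 228.83999123  50.        ]
```

Emit:
carry_out(commands=[[0.02, -0.001, -0.001, 0, 0, 0], [0.012, 0, 0, 0, 0, 0], [0.005, 0, 0, 0, 0, 0], [0, 0, 0, 0, 0, 0], [0, 0, 0, 0, 0, 0]])

```text
t: 31.4
ee_pos: [450.3, 7.2, 43.1]
orientation: [0.208, 1.553, -0.208]
ft_force: [0.1, 0.0, -0.4]
width: 87.8
```

```bash
python3 - <<'E'
from h import *
goto(447.3,6.5,31)
E
```

```text
t 31.4 pos [450.3   7.2  43.1] jawyaw 74.8 q6 -1.31 w 87.8 | shift [ 0.0121 -0.0015 -0.0028] turn [-0.    0.43 -0.08]
```

Emit:
carry_out(commands=[[0.004, -0.001, -0.003, 0, 0.4, 0], [0.004, 0, 0, 0, 0, 0], [0.002, 0, 0, 0, 0, 0], [0, 0, 0, 0, 0, 0]])

```text
t: 31.9
ee_pos: [447.3, 7.0, 33.0]
orientation: [0.209, 1.56, -0.207]
ft_force: [-0.3, 0.2, 0.5]
width: 87.8
```

Emit:
carry_out(commands=[[0, 0, 0, 0, 0, 0], [0, 0, 0, 0, 0, 0], [0, 0, 0, 0, 0, 0], [0, 0, 0, 0, 0, 0], [0, 0, 0, 0, 0, 0], [0, 0, 0, 0, 0, 0], [0, 0, 0, 0, 0, 0]], grip=1)

```text
t: 32.78
ee_pos: [447.5, 7.0, 33.1]
orientation: [0.209, 1.559, -0.207]
ft_force: [0.5, -0.6, -0.7]
width: 23.2
```

```bash
python3 - <<'E'
from h import *
goto(593,-220.3,110)
E
```

```text
t 32.775 pos [447.5   7.   33.1] jawyaw 74.8 q6 -1.32 w 23.2 | shift [-0.0769 -0.1811  0.2001] turn [-0.    0.08 -0.1 ]
```

Emit:
carry_out(commands=[[-0.01, 0, 0, 0, 0, 0], [-0.03, 0, 0, 0, 0, 0], [-0.035, 0, 0, 0, 0, 0], [0, -0.013, 0.014, 0, 0, 0], [0, -0.027, 0.03, 0, 0, 0], [0, -0.027, 0.03, 0, 0, 0], [0, -0.027, 0.03, 0, 0, 0], [0, -0.027, 0.03, 0, 0, 0]])

```text
t: 33.78
ee_pos: [544.9, -150.7, 107.1]
orientation: [0.206, 1.565, -0.204]
ft_force: [-0.2, 0.5, -3.3]
width: 23.1
```

Emit:
carry_out(commands=[[0, -0.027, 0.03, 0, 0, 0], [0, -0.02, 0.022, 0, 0, 0], [0, 0, 0, 0, 0, 0], [0, 0, 0, 0, 0, 0]])

```text
t: 34.28
ee_pos: [582.6, -216.9, 100.8]
orientation: [0.21, 1.57, -0.207]
ft_force: [-0.7, -0.6, -2.0]
width: 23.5
```

```bash
python3 - <<'E'
from h import *
goto(593,-220.3,57.1)
t=ctrl.get_image("top")
for n,u in (("sq",(0,0)),("rd",(0,0))): pass
d=t["pixels"]; hsv=cv2.cvtColor(d,cv2.COLOR_BGR2HSV)
for u,ar,r,cc,_ in blobs(t,24,200):
    if 380<u[0]<440 or 180<u[0]<245: print(u.round(1),ar,"rect",np.round(r[0],1),np.round(r[1],1),round(r[2],1),"circ",np.round(cc[0],1),round(cc[1],1))
# panel outlines (black)
for u,ar,r,cc,_ in blobs(t,10,1500,6000,(0,0,0),(179,255,45)):
    print("dark",u.round(1),ar,"rect",np.round(r[0],1),np.round(r[1],1),round(r[2],1))
# wrist picture w4 (disc on panel, yaw 45.8): pose-independent comparison
E
```

```text
t 34.275 pos [ 582.6 -216.9  100.8] jawyaw 74.8 q6 -1.68 w 23.5 | shift [ 0.0436 -0.0006  0.0114] turn [ 0.   -0.56 -0.03]
[209.3 155.7] 590.0 rect [603.8 232. ] [67.  69.6] 74.6 circ [600.7 231.4] 43.6
[431.8  90.3] 570.5 rect [ 769.4 -262.7] [ 26.  236.8] 72.4 circ [ 770.8 -258.5] 118.5
dark [616.  187.5] 4236.0 rect [ 550.4 -675.9] [119.8 232.6] 85.6
dark [207.7 160.3] 2105.5 rect [599.2 239. ] [101.7 120.2] 73.5
dark [364.6   9.4] 4190.5 rect [969.7 -75.1] [ 64.4 602.4] 1.4
```

Emit:
carry_out(commands=[[0, 0, 0.011, 0, -0.5, 0], [0.012, 0, 0, 0, 0, 0], [0.01, 0, 0, 0, 0, 0], [0, 0, 0, 0, 0, 0], [0, 0, 0, 0, 0, 0]])

```text
t: 34.95
ee_pos: [592.7, -217.5, 76.5]
orientation: [0.207, 1.563, -0.205]
ft_force: [-0.1, -0.6, -2.3]
width: 23.6
```

```bash
python3 - <<'E'
from h import *
goto(593,-220.3,57.1)
d=ctrl.get_image("wrist"); o=ctrl.get_obs(); cv2.imwrite("pics/w11.png",d["pixels"])
A=R.from_rotvec(o["orientation"]).as_matrix(); e=o["ee_pos"]
T=lambda p:(p-e)@A[:,1:]
for u,ar,r,cc,c in blobs(d,24,300,lo=(0,0,60)):
    x,y,w,h=cv2.boundingRect(c); print(u.round(1),ar,(x,y,w,h))
m=cv2.inRange(cv2.cvtColor(d["pixels"],cv2.COLOR_BGR2HSV),(0,0,0),(179,255,45))
for c in cv2.findContours(m,cv2.RETR_EXTERNAL,cv2.CHAIN_APPROX_NONE)[0]:
    if cv2.contourArea(c)>2000:
        q=cv2.approxPolyDP(c,6,True).reshape(-1,2); print("dark",q.tolist())
E
```

```text
t 34.95 pos [ 592.7 -217.5   76.5] jawyaw 75.0 q6 -1.68 w 23.6 | shift [ 0.0194 -0.0027  0.0011] turn [ 0.   -0.13 -0.04]
[ 13.1 373.5] 1410.5 (0, 325, 39, 74)
[412.5 289.4] 345.5 (381, 230, 57, 95)
[319.8 285. ] 11981.0 (266, 208, 105, 171)
dark [[373, 475], [538, 479], [543, 446], [528, 429], [548, 425], [548, 414], [636, 415], [639, 400], [535, 400], [503, 358], [388, 355], [382, 379], [394, 391], [398, 451], [390, 465], [384, 441], [368, 441]]
dark [[0, 295], [0, 323], [40, 396], [0, 394], [0, 413], [95, 414], [106, 479], [270, 479], [275, 440], [259, 440], [253, 465], [246, 457], [258, 356], [140, 358], [108, 400], [55, 400]]
dark [[291, 293], [272, 393], [257, 407], [329, 410], [256, 414], [385, 415], [376, 410], [385, 400], [372, 397], [352, 293], [358, 399], [285, 398]]
dark [[400, 124], [187, 182], [248, 349], [255, 337], [222, 241], [259, 330], [271, 296], [265, 260], [272, 239], [305, 208], [339, 210], [364, 231], [371, 252], [366, 289], [380, 319], [419, 309], [405, 228], [424, 307], [436, 306]]
```

```bash
python3 - <<'E'
from h import *
d=ctrl.get_image("wrist"); o=ctrl.get_obs(); A=R.from_rotvec(o["orientation"]).as_matrix(); e=o["ee_pos"]
T=lambda p:(p-e)@A[:,1:]
print("plate",T(ray(d,[[265,258],[318,258],[371,258]],24)).round(1),"edge+28",T(ray(d,[[320,207]],12))+[0,28])
c=T(ray(d,[[187,182],[400,124]],10)); print("panel c",c.round(1))
v=(c[1]-c[0])/np.linalg.norm(c[1]-c[0]); n=np.array([-v[1],v[0]]); print("panel centre",c.mean(0)+60*n)
t=T(ray(d,[[322,350]],e[2]+62-33.1)); print("stem",t)
E
```

```text
plate [[-29.   -5.7]
 [ -0.5  -5.7]
 [ 28.1  -5.7]] edge+28 [[ 0.61386867 -3.10271981]]
panel c [[-71.6 -44.5]
 [ 42.4 -74.9]]
panel centre [ 0.8470712  -1.71688906]
stem [[1.52734488 0.61916417]]
```

Emit:
carry_out(commands=[[0.006, -0.002, 0, 0, 0, 0], [0.004, 0, 0, 0, 0, 0], [0.002, 0, 0, 0, 0, 0], [0.001, 0, 0, 0, 0, 0], [0, 0, 0, 0, 0, 0]])

```text
t: 35.67
ee_pos: [592.4, -219.9, 63.3]
orientation: [0.207, 1.562, -0.206]
ft_force: [-0.8, 0.4, -2.3]
width: 23.5
```

Emit:
carry_out(commands=[[0.001, 0, 0, 0, 0, 0], [0.001, 0, 0, 0, 0, 0], [0, 0, 0, 0, 0, 0]])

```text
t: 36.05
ee_pos: [592.6, -219.9, 61.4]
orientation: [0.207, 1.562, -0.206]
ft_force: [-0.1, 0.5, -2.4]
width: 23.6
```

Emit:
carry_out(commands=[[0.001, 0, 0, 0, 0, 0], [0.001, 0, 0, 0, 0, 0], [0.001, 0, 0, 0, 0, 0], [0, 0, 0, 0, 0, 0]])

```text
t: 36.55
ee_pos: [592.6, -219.9, 58.3]
orientation: [0.207, 1.562, -0.206]
ft_force: [-0.1, -0.0, -2.8]
width: 23.6
```

Emit:
carry_out(commands=[[0.001, 0, 0, 0, 0, 0], [0, 0, 0, 0, 0, 0]])

```text
t: 36.8
ee_pos: [592.7, -219.9, 57.2]
orientation: [0.207, 1.561, -0.206]
ft_force: [-0.1, -0.5, -2.6]
width: 23.8
```

Emit:
carry_out(commands=[[0.001, 0, 0, 0, 0, 0]])

```text
t: 36.92
ee_pos: [592.9, -220.0, 57.1]
orientation: [0.207, 1.561, -0.206]
ft_force: [-4.4, 1.9, 12.0]
width: 23.5
```

Contact at the expected height. Release, lift and back off.

Emit:
carry_out(commands=[[0, 0, 0, 0, 0, 0], [0, 0, 0, 0, 0, 0]])

```text
t: 37.17
ee_pos: [593.0, -220.0, 57.3]
orientation: [0.207, 1.561, -0.206]
ft_force: [-0.4, -0.5, -2.7]
width: 23.0
```

Emit:
carry_out(commands=[[0, 0, 0, 0, 0, 0], [0, 0, 0, 0, 0, 0], [0, 0, 0, 0, 0, 0], [0, 0, 0, 0, 0, 0], [-0.01, 0, 0, 0, 0, 0], [-0.03, 0, 0, 0, 0, 0], [-0.04, 0, 0, 0, 0, 0], [-0.04, 0, 0, 0, 0, 0]], grip=0)

```text
t: 38.17
ee_pos: [591.7, -219.6, 179.4]
orientation: [0.208, 1.565, -0.205]
ft_force: [-0.2, -1.3, -1.0]
width: 87.9
```

Emit:
carry_out(commands=[[0, 0.04, -0.03, 0, 0, 0], [0, 0.04, -0.03, 0, 0, 0], [0, 0.04, -0.03, 0, 0, 0], [0, 0.04, -0.03, 0, 0, 0], [0, 0.03, -0.03, 0, 0, 0], [0, 0, 0, 0, 0, 0], [0, 0, 0, 0, 0, 0]])

```text
t: 39.05
ee_pos: [498.5, 7.1, 189.1]
orientation: [0.207, 1.548, -0.207]
ft_force: [-0.3, -0.5, 0.2]
width: 88.4
```

```bash
python3 - <<'E'
from h import *
goto(450,0,150)
t=ctrl.get_image("top"); w=ctrl.get_image("wrist"); s=ctrl.get_image("scene"); p=t["pixels"]
np.save("f.npy",t,allow_pickle=True)
f=lambda y,x:cv2.resize(p[y:y+70,x:x+70],(400,400),interpolation=cv2.INTER_CUBIC)
sc=lambda y,x:cv2.resize(s["pixels"][y:y+100,x:x+100],(200,200),interpolation=cv2.INTER_CUBIC)
im=np.vstack([np.hstack([f(126,178),f(135,376)]),np.hstack([sc(250,355),sc(200,160),cv2.resize(p,(400,200))])]); cv2.imwrite("pics/fin.png",im)
for u,ar,r,cc,_ in blobs(t,12,200): print(u.round(1),ar,"rect",np.round(r[0],1),np.round(r[1],1))
E
```

```text
t 39.05 pos [498.5   7.1 189.1] jawyaw 74.9 q6 -1.31 w 88.4 | shift [ 0.0384 -0.0196 -0.0455] turn [-0.    0.75 -0.11]
[ 56.5 343.2] 539.0 rect [189.6 556.8] [139.5 108. ]
[470.5 270.5] 502.0 rect [ 361.6 -346.7] [52.7 50.1]
[121. 188.] 472.0 rect [532.6 430.7] [110.   22.3]
[ 63.5 203. ] 579.0 rect [500.6 554.7] [176.3  36.7]
[412.5 162.5] 250.0 rect [ 597.7 -221.3] [53.4 65.1]
[209.3 155.7] 592.5 rect [607.5 234.9] [67.9 70.3]
[306.9 120.8] 4110.0 rect [698.6  19.7] [166.3 143. ]
[286.6 338.2] 62998.0 rect [351.4  78.5] [852.9 574.4]
[21.3 78.7] 212.0 rect [787.3 678.4] [63.8 30.9]
[117.1  39.5] 832.0 rect [886.6 466.5] [78.4 79.4]
```

View pics/fin.png

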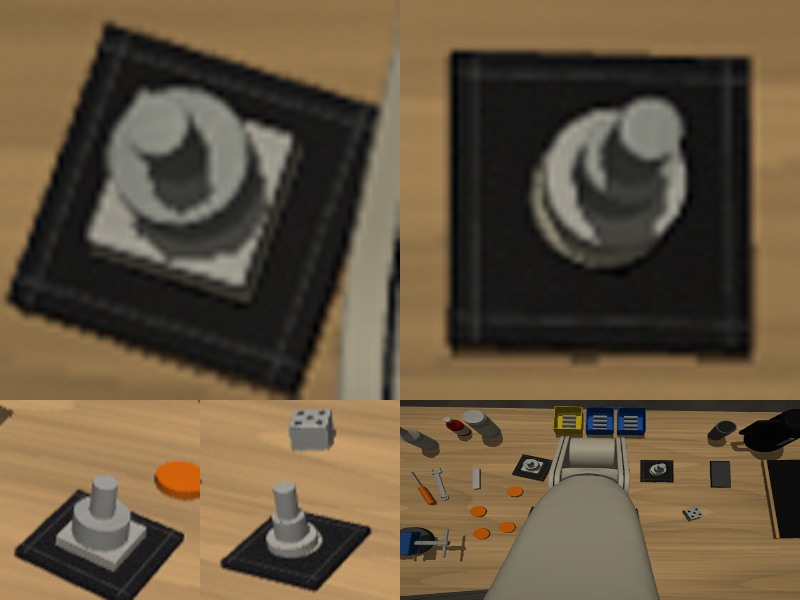

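```bash
python3 - <<'E'
from h import *
t=np.load("f.npy",allow_pickle=True).item(); k=70/400
g=lambda q,x,y,z:ray(t,np.array(q)*k+[x,y]-.4,z)[:,:2].mean(0).round(1)
print("sq panel",g([[108,25],[377,105],[298,395],[10,300]],178,126,10),"plate",g([[298,130],[88,240]],178,126,24),"stem",g([[160,122]],178,126,86),"disc",g([[178,155]],178,126,50))
print("rd panel",g([[51,52],[350,58],[352,355],[49,352]],376,135,10),"plate",g([[214,180]],376,135,24),"stem",g([[248,127]],376,135,86))
ctrl.get_obs()
E
```

```text
sq panel [598.  230.9] plate [601.9 230.1] stem [606.4 229.1] disc [605.5 230.4]
rd panel [ 586.9 -218.1] plate [ 592.2 -220.5] stem [ 594.1 -220.2]
```

```bash
python3 -c "
from workcell import ctrl
print(ctrl.get_obs()['qvel'].round(3)); print(ctrl.close_job())"
```

```text
[-0.002  0.004  0.003 -0.001 -0.002  0.003]
the job is handed in; nothing more can be done
None
```

The job is handed in. Both plates lie flat on the patches of their shape, with the large weight upright on the square plate and the small one upright on the round plate. It took about 39 s of the 106 s allowed. Each piece was lowered until it touched, and the gripper opened only then.

**Last check (overhead view):**

| Check | Measured offset | Limit |
|---|---|---|
| Square plate from its patch | 3–4 mm | 10 mm |
| Round plate from its patch | 3.5–6 mm | 10 mm |
| Large weight from plate centre | about 4 mm | 12 mm |
| Small weight from plate centre | about 2 mm | 12 mm |

- **Square plate angle:** it is within about 0.02 rad of the panel.
- **Bystanders:** the block and strip were measured again and had not moved. The phone looks in place. The arm hid the tape in the last picture, but nothing was moved against it.

**Disagreements:**
- **Cameras:** the wrist and overhead cameras differed by 2–4 mm throughout. Measured against the panel outline the round plate is about 6 mm off centre, but against the first measurement of the patch it is about 3.5 mm off.
- **Contact force:** testing contact under the large weight pressed it on the plate with about 29 N for an instant, below the limits. The arm had slipped sideways by about 1 mm by the time I released it.

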